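Test the bench RCD, reset it and snap its hood on

TASK

Check the residual-current breaker on the lampworking bench's power box: press its test button so that the lever drops, then lift the lever back up. Then pick up the loose hood, set it over the breaker and press it down until it snaps fully home on its ledge, and finish while still holding it pressed down firmly, without letting go. Leave the other things on the bench where they are.

Things in the scene. Friction and masses are not known exactly. Their poses are not given: they have to be found in the camera images.
- bench_box: Grey power box fixed on the bench. Origin on the bench, under the centre of its raised white plinth. Own x points away from its front edge, z up, yaw within 0.2 rad of the world's. It reaches from x = -62 to +96 mm, y = +-75 mm; top face 56 mm above the bench. Three round socket lids, 12 mm high, stand at x = +70 mm.
- plinth_top (a point): Centre of the top of the white plinth that carries the residual-current breaker, 78 mm above the bench; axes as bench_box. Plinth 68 mm (x) x 99 mm (y), edges bevelled inward 4 mm over the upper 6 mm. On it: test button at y = +32 mm, lever at y = -30 mm. A sprung steel catch sticks out of each of its +y and -y ends, 9.5 mm above the ledge round its foot.
- seat_ledge: Black ledge round the plinth's foot on which the hood's rim comes to rest, 84 mm (x) x 122 mm (y), top 60 mm above the bench; same frame as bench_box.
- seat (a point): Centre of the ledge at the height of its top (60 mm above the bench); axes as bench_box. A hood fully home has its origin here.
- test_button_top (a point): Centre of the top of the round test button, diameter 18 mm, 8 mm proud of the plinth (86 mm above the bench) when up; at box x = -21, y = +32 mm.
- test_button (a joint): Travel of the test button straight down, 0 (up) to 0.006 m (down); sprung, 1.4 N at the start, about 4 N when down. At about 2.5 mm it trips the lever.
- rcd_lever (a joint): Lever angle, rad: 0 = up (on, as it starts, leaning 0.17 past upright to box +x), 0.82 = dropped (off, leaning 0.65 from upright to box -x, the front). Over-centre mechanism: beyond 0.25 it drops by itself, below 0.25 it springs up by itself. Raise it by pushing its tip towards box +x, 1 to 2 N. Hinge axis along box y, at box x = -16, y = -30, z = 80 mm.
- lever_tip (a point): Middle of the lever's cross bar (26 mm long along box y, 8 mm thick), 30 mm from the hinge. Up: box x = -11, z = 110 mm; dropped: box x = -34, z = 104 mm. A dropped lever overhangs the ledge's front and keeps the hood from going on.
- hood: Loose grey plastic clip hood, open below: 78 mm (own x) x 116 mm (y), roof 60 mm above its rim, walls 3.5 mm, 0.1 to 0.17 kg. Stands upright on the bench beside the box, yaw within 0.3 rad. Origin: centre of the open rim; z up. Goes on with its long side along the box's y, either way round. Sideways play on the plinth 1.5 mm; the bevel takes up about 4 mm.
- hood_lip (a point): Centre of the hood's open rim (the hood's origin). Barbs inside its +y and -y lips must be forced over the plinth's catches: force starts with the rim about 8 mm above the ledge, rises to about 13 N just before it snaps at 3 to 4 mm, then drops to nearly nothing and the rim goes down on the ledge.
- hood_grip (a point): Middle of the upright grip rib on the hood's roof, 72 mm above the hood's rim; rib 56 mm along the hood's x, 12 mm thick along its y, 24 mm tall from the roof.
- marker: white felt marker lying flat, 127 x 17 x 17 mm, about along x; bystander
- cork_disc: cork disc, diameter 56 mm, 12 mm thick; bystander
- graphite_pad: flat dark pad 90 x 140 x 12 mm; bystander
- caliper: steel caliper lying flat, 170 mm long, 9 mm thick; bystander
- graphite_paddle: small paddle with a wooden handle, 210 mm long, 14 mm thick, at the back; bystander
- bead_pot: small glass bowl, diameter 64 mm, 50 mm tall, at the back; bystander
- glass_stopper: clear glass stopper, diameter 32 mm, 45 mm tall, standing near the robot; bystander
There are look-alikes about, which are no part of the job. What is shaped like the bench_box but green or pink is not meant.

How it is judged:
By the outcome, as a careful person would: the job done as asked, in the order asked, and still so for the second after the job is handed in, while the arm keeps its last pose, push and grip.
It also fails if it takes over 67 s, if anything falls off the work surface, if the arm or the gripper's body presses on something with over 40 N, if the wrist force passes 120 N, or if a joint passes its speed limit or range.

ROBOT

A 7-joint arm with a two-finger parallel gripper is mounted at the origin on the work surface. World frame = base frame: x ahead of the robot, y to its left, z up, the work surface at z = 0. Lengths are in m, angles in rad, forces in N, time in s.
With the tool pointing down it reaches from about 0.375 to 0.925 m from the base axis. Payload 3.1 kg.
Tool frame: the origin (TCP) lies on the centre line of the jaws, within the pads' length; the fingertips stand manip.finger_overhang ahead of it and the grasp point (between the pads) lies 3 mm ahead of it (manip.finger_overhang is the distance from the TCP to the fingertips, in m); z points along the fingers, y is the line along which they close (so a half turn about z gives the same grasp; the last joint's range is limited). The gripper opens to 85 mm and grips with 20 to 120 N. Pads are 22 mm wide; open, the fingers measure 114 mm over their backs; the gripper's body (76 mm by 85 mm) begins 54 mm behind the grasp point. The pads swing forward as they close: fully open they stand 13 mm farther back than shut.
Start: joints at [1.17, 0.383, 0.044, 1.598, -0.018, 1.161, -0.05], TCP at [0.194, -0.62, 0.253] pointing down, gripper open.
Joint ranges: [-2.61, 2.61], [-0.41, 2.15], [-1.48, 1.57], [0, 2.5], [-1.57, 4.71], [0.05, 1.97], [-2.85, 2.85]. Speed limits (rad/s): [2.79, 2.79, 3.14, 3.14, 3.14, 3.14, 3.14].

INTERFACE

Orientations are given as [roll, pitch, yaw] about the fixed x, y, z axes, in that order (R = Rz(yaw) Ry(pitch) Rx(roll)).
In Python, from station import manip gives the robot as it stands.
- The arm moves only by the tool move_arm, never from a script. Its argument "plan" is a list that holds one entry, the list of rows, each a list of 7 numbers: the shift along the tool's x, y, z in m, then the turn, a rotation vector about the tool's x, y, z in rad, then the finger opening in m, from 0 to 0.0854. A call has 1 to 10 rows; each row shifts and turns the commanded pose from where the row before left it, along the tool's axes as they then stand; what a row does not reach is not made up. A row lasts 1/12 s, in which the tool goes at most 41.7 mm and 7.16 degrees, less where a joint would pass 70% of its speed; a pose out of reach is approached as far as the arm can. A call with a gripper value outside its range is refused whole. The fingers move at their own pace and stop on an object; the grip force is fixed at half the most. Time passes only in rows, so rows that do not move let the fingers close. It gives the time, the measured TCP pose, the force, the opening and the grip force at its end, in the units of the state.
- manip.sense(): the state, without advancing time (a new reading comes with each control period).
- manip.snapshot(name): name is "side" or "top"; returns the picture (400x640x3 uint8, blue, green, red); there is no depth.
- manip.camera_model(name): a dict with "fx", "fy", "cx", "cy" (pixels), "view" (4x4, takes a point from world to camera coordinates). Camera axes: x right, y down, z forward; pixel columns grow to the right and rows downward; lengths in m; the calibration is good to about 2 mm. A picture is of the moment at which its call begins. camera_model takes no time and is no camera call.
- manip.close_job(): hands the job in; it is judged then, once.
The state is a dict: "time": time; "joint_pos": joint angles; "joint_velocities": joint speeds; "joint_torque": joint torques, N m; "ee_pos": TCP position; "ee_rot": TCP orientation; "ft_force": force on the tool from outside, world axes, zero at the start; "moment": the same for the moment, N m; "opening": finger opening in m; "grip_force": force on a finger pad.
Only numpy, scipy, OpenCV 4.12 (cv2) and the standard library are available. Lean on these libraries where they do the work, as an engineer would, in place of code of your own. Each camera call takes 0.05 s, during which the arm holds its last target. There are 200 camera calls.

## Working session

There is one attempt and no reset: what is moved stays moved. The work goes in short steps, Python scripts to look and compute and a tool call to move; the robot and the scene stay as the last step left them, time stands still between calls to the robot, and variables do not carry over. Pictures are saved under pics/ and viewed, at most 10 in all, crops included, and the job is handed in when it is done.

Besides the shell and the picture viewer there is one more tool, called after "Emit:" by a JSON object that holds its "api" and its "payload", one argument or row to a line. move_arm: Moves the arm, as the interface text tells. Its arguments: {"type":"object","properties":{"plan":{"type":"array"}},"required":["plan"]}

```bash
mkdir -p pics; ls; python3 - <<'E'
from station import manip
import cv2
for n in("top","side"):
    cv2.imwrite(f"pics/{n}0.png",manip.snapshot(n))
    m=manip.camera_model(n);print(n,{k:m[k] for k in("fx","fy","cx","cy")});print(m["view"])
print(manip.finger_overhang,manip.sense())
E
```

```text
pics
top {'fx': 397.50893384603904, 'fy': 397.50893384603904, 'cx': 322.58964320237453, 'cy': 198.6583113006278}
[[ 0.01621882 -0.99971336 -0.0176109  -0.0856428 ]
 [-0.98891848 -0.01343917 -0.14785005  0.4891429 ]
 [ 0.147571    0.0198137  -0.98885298  1.14040677]
 [ 0.          0.          0.          1.        ]]
side {'fx': 460.3975751505583, 'fy': 460.3975751505583, 'cx': 320.92963859406063, 'cy': 199.820507639649}
[[-0.94033988 -0.33988385 -0.01548796  0.43313003]
 [-0.2030713   0.59718706 -0.77597014  0.22834927]
 [ 0.27298893 -0.72653051 -0.63057947  1.00861751]
 [ 0.          0.          0.          1.        ]]
0.022 {'time': 0.1, 'joint_pos': array([ 1.1701709 ,  0.38377579,  0.04385938,  1.59943061, -0.01788925,
        1.16122655, -0.04984853]), 'joint_velocities': array([-0.00027974, -0.00093349,  0.00027278, -0.00397381,  0.00070553,
        0.00170666,  0.00075801]), 'joint_torque': array([ 2.58738459e-03, -4.34726787e+01,  1.02921691e+00, -2.50453645e+01,
        1.08013902e-02,  5.45281131e-03, -5.31695434e-06]), 'ee_pos': array([ 0.19358277, -0.61964887,  0.25199219]), 'ee_rot': array([-3.13914950e+00,  1.47366936e-04,  3.02939913e-01]), 'ft_force': array([-0.31159362, -0.37746583, -0.81325949]), 'moment': array([ 0.01236641, -0.0023184 , -0.03008845]), 'grip_force': 0.0, 'opening': 0.08521677747772471}
```

View pics/top0.png

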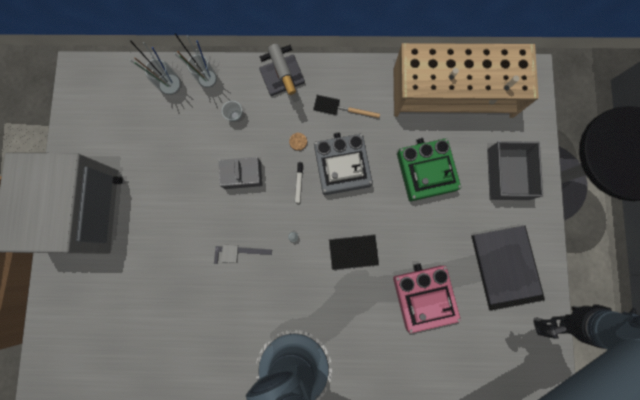

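View pics/side0.png

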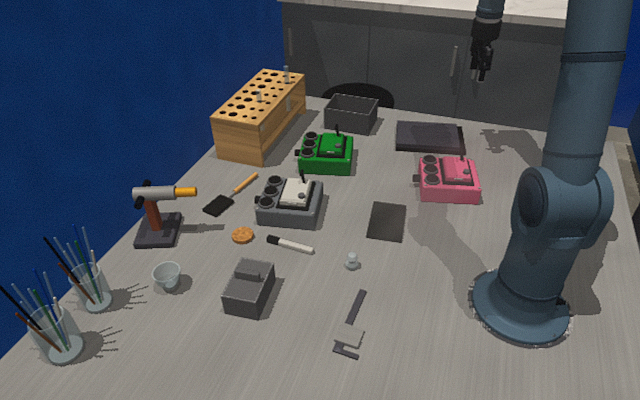

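The top view shows the grey box with its white plinth at about (344,166) and the loose hood at (240,172). In the side view the box is at (290,200) and the hood at (250,287). I'll measure both by masks next.

```bash
cat > h.py <<'E'
import numpy as np,cv2
from station import manip
def ray(n,px):
    m=manip.camera_model(n);V=np.array(m["view"]);R=V[:3,:3];c=-R.T@V[:3,3]
    return c,R.T@np.array([(px[0]-m["cx"])/m["fx"],(px[1]-m["cy"])/m["fy"],1.])
def onz(n,px,z):
    c,d=ray(n,px);return c+d*(z-c[2])/d[2]
def proj(n,p):
    m=manip.camera_model(n);V=np.array(m["view"]);q=V[:3,:3]@np.array(p)+V[:3,3]
    return np.array([m["fx"]*q[0]/q[2]+m["cx"],m["fy"]*q[1]/q[2]+m["cy"]])
def two(a,b):
    (c1,d1),(c2,d2)=ray("top",a),ray("side",b)
    s=np.linalg.lstsq(np.stack([d1,-d2],1),c2-c1,rcond=None)[0]
    p,q=c1+s[0]*d1,c2+s[1]*d2;return (p+q)/2,np.linalg.norm(p-q)
def crop(n,x,y,w,h,f,img=None):
    im=manip.snapshot(n) if img is None else img
    return cv2.resize(im[y:y+h,x:x+w],None,fx=f,fy=f,interpolation=cv2.INTER_CUBIC)
def state():
    s=manip.sense();print({k:np.round(s[k],4).tolist() for k in("time","ee_pos","ee_rot","ft_force","opening","grip_force","joint_pos")})
def rect(n,mask,z):
    c=max(cv2.findContours(mask,cv2.RETR_EXTERNAL,cv2.CHAIN_APPROX_NONE)[0],key=cv2.contourArea)
    P=np.array([onz(n,p[0],z)[:2] for p in c],np.float32)*1000
    return cv2.minAreaRect(P)
E
python3 - <<'E'
from h import *
t=cv2.imread("pics/top0.png");s=cv2.imread("pics/side0.png")
a=np.hstack([crop("top",310,125,66,75,4,t),crop("top",210,140,66,75,4,t)])
b=np.hstack([crop("side",248,170,80,70,4,s),crop("side",215,250,66,70,4,s)])
w=max(a.shape[1],b.shape[1]);o=np.zeros((a.shape[0]+b.shape[0],w,3),np.uint8)
o[:a.shape[0],:a.shape[1]]=a;o[a.shape[0]:,:b.shape[1]]=b
cv2.imwrite("pics/c1.png",o)
# plinth
for n,im,(x,y,w,h) in(("top",t,(310,125,66,75)),("side",s,(248,170,80,70))):
    g=im.max(2);m=np.zeros_like(g);m[y:y+h,x:x+w]=(g[y:y+h,x:x+w]>150)*255
    m=cv2.morphologyEx(m,cv2.MORPH_CLOSE,np.ones((3,3)))
    print(n,rect(n,m,.078),m.sum()/255)
E
```

```text
top ((579.8663330078125, -138.61392211914062), (58.730037689208984, 89.75660705566406), 10.946535110473633) 519.0
side ((581.783935546875, -133.99600219726562), (73.02708435058594, 119.88286590576172), 10.677937507629395) 974.0
```

View pics/c1.png

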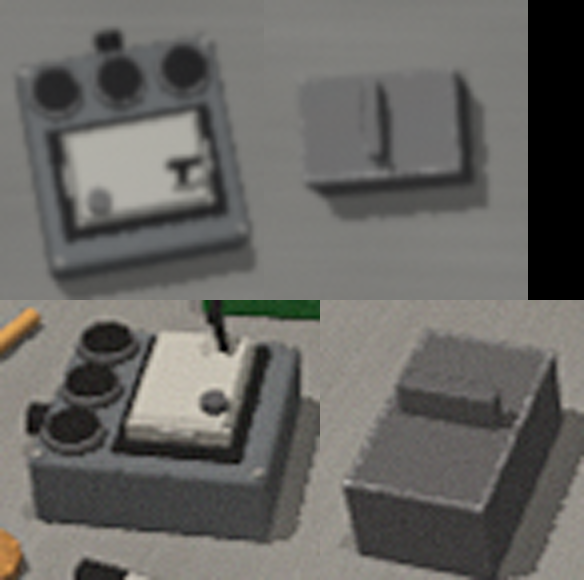

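The crop shows the button (top px ≈335,175), the lever standing up at the −y end, and the hood roof corners with its rib running along x. I'll triangulate the hood from those corners and check the box fit.

```bash
cat >> h.py <<'E'
from scipy.spatial.transform import Rotation as Ro
BOX=np.array([.580,-.1386]);YB=.191
def boxp(x,y):
    c,s=np.cos(YB),np.sin(YB);return BOX+[c*x-s*y,s*x+c*y]
def togo(p,yaw):
    "turn first (row 1), then total shift in tool axes after the turn"
    s=manip.sense();R=Ro.from_euler("xyz",s["ee_rot"]);T=Ro.from_euler("xyz",[np.pi,0,yaw])
    print("turn",np.round((R.inv()*T).as_rotvec(),4),"shift",np.round(T.inv().apply(np.array(p)-s["ee_pos"]),4))
E
python3 - <<'E'
from h import *
T=[(219.5,160),(258,157.5),(260.5,183.75),(221.5,185.75)]
S=[(256.75,301.25),(242,257.5),(274.25,263),(0,0)]
# match: top TL=(+x,+y) ; side left(221.5,296)=(+x,+y), back(242,257.5)=(+x,-y), right=( -x,-y), front=(-x,+y)
S=[(221.5,296.25),(242,257.5),(274.25,263),(256.75,301.25)]
A=[];B=[]
for a,b in zip(T,S):
    p,e=two(a,b);q=onz("top",a,.06);r=onz("side",b,.06);print(np.round([*p,e,*q[:2],*r[:2]],4));A.append(q[:2]);B.append(r[:2])
for Q in(A,B): print(cv2.minAreaRect(np.array(Q,np.float32)*1000),np.mean(Q,0))
for n in("top","side"):
    for q,z in(((-21,32),.086),((-11,-30),.110)): print(n,q,proj(n,[*boxp(q[0]/1e3,q[1]/1e3),z]))
togo([*boxp(-.021,.032),.150],YB)
E
```

```text
[0.6001 0.2299 0.0516 0.     0.598  0.2275 0.5955 0.2355]
[0.6098 0.1155 0.0525 0.002  0.6069 0.1138 0.6067 0.1217]
[0.5321 0.1055 0.0509 0.0043 0.5283 0.1033 0.5301 0.1133]
[0.5222 0.2191 0.0542 0.0006 0.5209 0.2174 0.5199 0.2231]
((563.1410522460938, 165.37008666992188), (79.20648956298828, 118.40311431884766), 4.48082160949707) [0.56351419 0.16546861]
((562.7787475585938, 174.40399169921875), (77.05484771728516, 115.28743743896484), 5.624197959899902) [0.56303818 0.17340632]
top (-21, 32) [334.13272186 174.399764  ]
top (-11, -30) [355.38674738 165.31819997]
side (-21, 32) [301.24607922 193.17057529]
side (-11, -30) [301.55145673 171.37734475]
turn [-0.0024  0.0003  0.1119] shift [ 0.4497 -0.4309  0.102 ]
```

Emit:
{"api": "move_arm", "payload": {
  "plan": [
    [[0,0,0,-0.0024,0,0.112,0],[0.03,-0.0288,0,0,0,0,0],[0.03,-0.0288,0,0,0,0,0],[0.03,-0.0288,0,0,0,0,0],[0.03,-0.0288,0,0,0,0,0],[0.03,-0.0288,0,0,0,0,0],[0.03,-0.0288,0,0,0,0,0],[0.03,-0.0288,0,0,0,0,0],[0.03,-0.0288,0,0,0,0,0],[0.03,-0.0288,0,0,0,0,0]]
  ]
}}

```text
time: 0.93
ee_pos: [0.4102, -0.3127, 0.2524]
ee_rot: [3.14, 0.0, 0.191]
ft_force: [0.5, -0.3, 0.6]
opening: -0.0002
grip_force: 0.0
```

Emit:
{"api": "move_arm", "payload": {
  "plan": [
    [[0.03,-0.0288,0.017,0,0,0,0],[0.03,-0.0288,0.017,0,0,0,0],[0.03,-0.0288,0.017,0,0,0,0],[0.03,-0.0288,0.017,0,0,0,0],[0.03,-0.0288,0.017,0,0,0,0],[0.03,-0.0288,0.017,0,0,0,0],[0,0,0,0,0,0,0],[0,0,0,0,0,0,0],[0,0,0,0,0,0,0]]
  ]
}}

```text
time: 1.68
ee_pos: [0.5427, -0.1261, 0.1571]
ee_rot: [3.139, 0.002, 0.191]
ft_force: [0.3, -0.9, -0.7]
opening: 0.0002
grip_force: 0.0
```

```bash
python3 - <<'E'
from h import *
state();togo([*boxp(-.021,.032),.150],YB)
a=crop("top",300,115,80,90,4);b=crop("side",240,130,100,90,4)
cv2.imwrite("pics/c2.png",np.hstack([a,b]))
E
```

```text
{'time': 1.6833, 'ee_pos': [0.5427, -0.1261, 0.1571], 'ee_rot': [3.1393, 0.0016, 0.1915], 'ft_force': [0.2674, -0.8634, -0.6954], 'opening': 0.0002, 'grip_force': 0.0, 'joint_pos': [0.4149, 0.3377, -0.3056, 1.8937, 0.1281, 0.9295, -1.3307]}
turn [0.0023 0.0016 0.0005] shift [ 0.0132 -0.0126  0.0071]
```

View pics/c2.png

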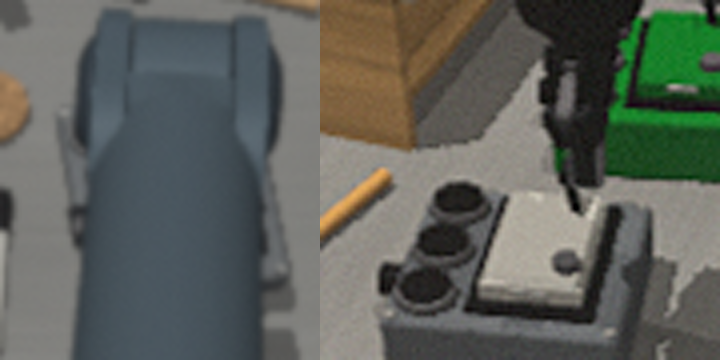

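The arm covers the box in the top view. In the side view the closed fingertips are at about (306,176), above and behind the button (302,196), as expected before the final shift. The lever is still up.

Emit:
{"api": "move_arm", "payload": {
  "plan": [
    [[0.0132,-0.0126,0.007,0.0023,0.0016,0,0],[0,0,0.018,0,0,0,0],[0,0,0.018,0,0,0,0],[0,0,0,0,0,0,0],[0,0,0,0,0,0,0]]
  ]
}}

```text
time: 2.2
ee_pos: [0.5525, -0.113, 0.1143]
ee_rot: [3.141, 0.001, 0.188]
ft_force: [-0.4, -0.1, -0.1]
opening: 0.0003
grip_force: 0.0
```

```bash
python3 - <<'E'
from h import *
state();togo([*boxp(-.021,.032),.108],YB)
p=manip.sense()["ee_pos"];print(proj("side",p-[0,0,.022]))
cv2.imwrite("pics/c3.png",crop("side",270,150,60,60,8))
E
```

```text
{'time': 2.2, 'ee_pos': [0.5525, -0.113, 0.1143], 'ee_rot': [3.1414, 0.0006, 0.1878], 'ft_force': [-0.3542, -0.0824, -0.0953], 'opening': 0.0003, 'grip_force': 0.0, 'joint_pos': [0.3818, 0.4085, -0.3, 1.9027, 0.1569, 0.8535, -1.3815]}
turn [ 0.0002  0.0006 -0.0032] shift [ 0.0011 -0.0016  0.0063]
[301.67804693 190.890948  ]
```

View pics/c3.png

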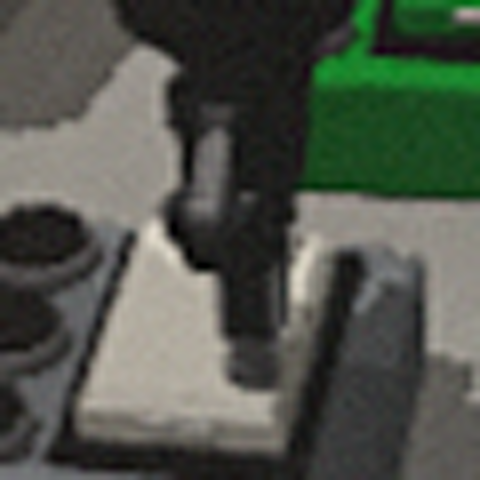

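The fingertips are right over the button at about (301,192), a few mm above it. Pressing.

Emit:
{"api": "move_arm", "payload": {
  "plan": [
    [[0.001,-0.0015,0.002,0,0,-0.003,0],[0,0,0.002,0,0,0,0],[0,0,0.002,0,0,0,0],[0,0,0.002,0,0,0,0],[0,0,0.002,0,0,0,0],[0,0,0,0,0,0,0]]
  ]
}}

```text
time: 2.75
ee_pos: [0.5553, -0.1095, 0.1051]
ee_rot: [3.141, -0.003, 0.194]
ft_force: [-0.1, -0.0, 3.5]
opening: -0.0004
grip_force: 1.3
```

Emit:
{"api": "move_arm", "payload": {
  "plan": [
    [[0,0,0.001,0,0,0,0],[0,0,0,0,0,0,0],[0,0,0,0,0,0,0]]
  ]
}}

```text
time: 3.0
ee_pos: [0.5553, -0.1095, 0.104]
ee_rot: [3.141, -0.003, 0.194]
ft_force: [0.4, -0.4, 3.5]
opening: -0.0002
grip_force: 1.5
```

```bash
python3 - <<'E'
from h import *
state();togo([*boxp(-.021,.032),.108],YB)
cv2.imwrite("pics/c4.png",crop("side",270,150,60,60,8))
E
```

```text
{'time': 3.0, 'ee_pos': [0.5553, -0.1095, 0.104], 'ee_rot': [3.1411, -0.0028, 0.1938], 'ft_force': [0.3696, -0.3788, 3.4549], 'opening': -0.0002, 'grip_force': 1.5092, 'joint_pos': [0.3743, 0.4252, -0.2994, 1.9052, 0.1649, 0.8319, -1.388]}
turn [ 0.0005 -0.0028  0.0028] shift [-0.0022  0.0013 -0.004 ]
```

View pics/c4.png

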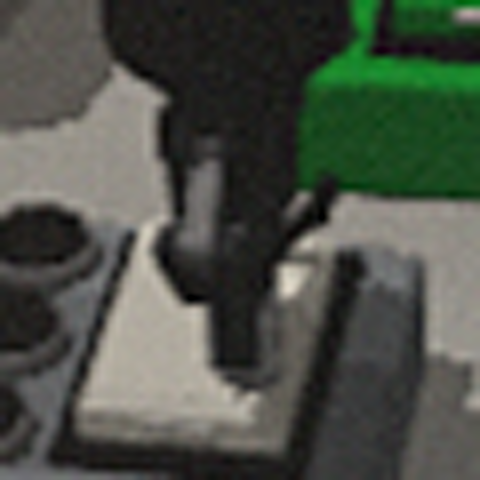

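The lever has dropped (tip now at about (310,174), leaning forward). Going up and around to its front.

Emit:
{"api": "move_arm", "payload": {
  "plan": [
    [[0,0,-0.025,0,0,0,0],[0,0,-0.025,0,0,0,0],[-0.022,0,0,0,0,0,0],[-0.025,0.031,0,0,0,0,0],[0,0.032,0,0,0,0,0],[0,0,0,0,0,0,0],[0,0,0,0,0,0,0]]
  ]
}}

```text
time: 3.63
ee_pos: [0.5194, -0.1831, 0.153]
ee_rot: [3.141, -0.0, 0.188]
ft_force: [-0.5, 0.3, 0.0]
opening: 0.0001
grip_force: 0.0
```

```bash
python3 - <<'E'
from h import *
state();togo([*boxp(-.064,-.030),.113],YB)
E
```

```text
{'time': 3.6333, 'ee_pos': [0.5194, -0.1831, 0.153], 'ee_rot': [3.1413, -0.0004, 0.1882], 'ft_force': [-0.5153, 0.3374, 0.0336], 'opening': 0.0001, 'grip_force': 0.0, 'joint_pos': [0.5048, 0.3288, -0.279, 1.9135, 0.1127, 0.9137, -1.2115]}
turn [ 0.0003 -0.0004 -0.0028] shift [ 0.0039 -0.0022  0.04  ]
```

Emit:
{"api": "move_arm", "payload": {
  "plan": [
    [[0,-0.002,0.02,0,0,-0.003,0],[0,0,0.02,0,0,0,0],[0.006,0,0,0,0,0,0],[0.006,0,0,0,0,0,0],[0.006,0,0,0,0,0,0],[0.006,0,0,0,0,0,0],[0.006,0,0,0,0,0,0],[0,0,0,0,0,0,0]]
  ]
}}

```text
time: 4.3
ee_pos: [0.5527, -0.1717, 0.115]
ee_rot: [3.141, -0.006, 0.198]
ft_force: [-0.6, 0.7, 0.2]
opening: -0.0004
grip_force: 0.0
```

Emit:
{"api": "move_arm", "payload": {
  "plan": [
    [[0.005,0,0,0,0,0,0],[0.005,0,0,0,0,0,0],[0,0,0,0,0,0,0],[0,0,0,0,0,0,0]]
  ]
}}

```text
time: 4.63
ee_pos: [0.5584, -0.171, 0.1136]
ee_rot: [-3.141, 0.001, 0.196]
ft_force: [-4.2, -0.6, 2.5]
opening: -0.0001
grip_force: 2.4
```

```bash
python3 - <<'E'
from h import *
state();togo([*boxp(-.028,-.030),.113],YB)
E
```

```text
{'time': 4.6333, 'ee_pos': [0.5584, -0.171, 0.1136], 'ee_rot': [-3.1415, 0.0013, 0.1962], 'ft_force': [-4.1505, -0.63, 2.5153], 'opening': -0.0001, 'grip_force': 2.3671, 'joint_pos': [0.4516, 0.4392, -0.2717, 1.8551, 0.1506, 0.8683, -1.2679]}
turn [-0.0001  0.0013  0.0052] shift [-0.0006  0.0023  0.0006]
```

Emit:
{"api": "move_arm", "payload": {
  "plan": [
    [[-0.015,0,0,0,0,0,0],[-0.03,0,0,0,0,0,0],[0,0,-0.025,0,0,0,0],[0,0,-0.03,0,0,0,0],[0,0,-0.03,0,0,0,0],[0,0,0,0,0,0,0]]
  ]
}}

```text
time: 5.13
ee_pos: [0.5206, -0.1803, 0.2056]
ee_rot: [3.135, -0.015, 0.197]
ft_force: [1.0, -0.8, 0.6]
opening: -0.0
grip_force: 0.0
```

```bash
python3 - <<'E'
from h import *
state()
cv2.imwrite("pics/c5.png",crop("side",255,150,80,60,8))
E
```

```text
{'time': 5.1333, 'ee_pos': [0.5206, -0.1803, 0.2056], 'ee_rot': [3.1346, -0.0153, 0.1968], 'ft_force': [0.9951, -0.7585, 0.578], 'opening': -0.0, 'grip_force': 0.0, 'joint_pos': [0.517, 0.2555, -0.2937, 1.8834, 0.0871, 0.9981, -1.1878]}
```

View pics/c5.png

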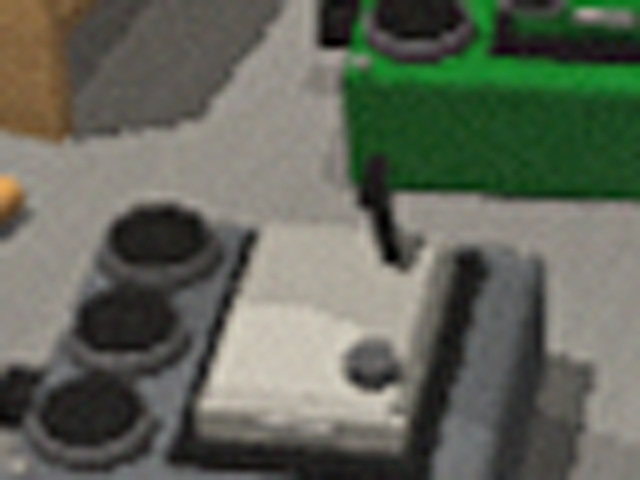

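The lever is up again (tip at about (302,171), leaning back as at the start). On to the hood.

```bash
python3 - <<'E'
from h import *
togo([.5644,.1665,.16],.085)
E
```

```text
turn [ 0.0045 -0.0124  0.1119] shift [ 0.0743 -0.3413  0.0432]
```

Emit:
{"api": "move_arm", "payload": {
  "plan": [
    [[0,0,0,0.004,-0.012,0.112,0.085],[0.0075,-0.034,0,0,0,0,0.085],[0.0075,-0.034,0,0,0,0,0.085],[0.0075,-0.034,0,0,0,0,0.085],[0.0075,-0.034,0,0,0,0,0.085],[0.0075,-0.034,0,0,0,0,0.085],[0.0075,-0.034,0,0,0,0,0.085],[0.0075,-0.034,0,0,0,0,0.085],[0.0075,-0.034,0,0,0,0,0.085],[0.0075,-0.034,0,0,0,0,0.085]]
  ]
}}

```text
time: 6.02
ee_pos: [0.5565, 0.1334, 0.1981]
ee_rot: [-3.137, 0.01, 0.085]
ft_force: [0.5, -0.2, -0.0]
opening: 0.0851
grip_force: 0.0
```

Emit:
{"api": "move_arm", "payload": {
  "plan": [
    [[0.0075,-0.034,0,0,0,0,0.085],[0,0,0.02,0,0,0,0.085],[0,0,0.02,0,0,0,0.085],[0,0,0,0,0,0,0.085],[0,0,0,0,0,0,0.085]]
  ]
}}

```text
time: 6.43
ee_pos: [0.5593, 0.1656, 0.157]
ee_rot: [-3.139, 0.015, 0.085]
ft_force: [0.0, -0.1, -0.0]
opening: 0.0851
grip_force: 0.0
```

```bash
python3 - <<'E'
from h import *
state();togo([.5644,.1665,.086],.085)
p=manip.sense()["ee_pos"];print(proj("side",[.5644,.1665,.084]),proj("side",p-[0,0,.009]))
cv2.imwrite("pics/c6.png",crop("side",200,210,100,110,5))
E
```

```text
{'time': 6.4333, 'ee_pos': [0.5593, 0.1656, 0.157], 'ee_rot': [-3.1385, 0.0145, 0.085], 'ft_force': [0.0107, -0.0793, -0.014], 'opening': 0.0851, 'grip_force': 0.0, 'joint_pos': [0.0098, 0.4089, -0.4412, 1.8159, 0.1976, 0.9744, -1.999]}
turn [-0.0031  0.0145  0.    ] shift [ 0.0051 -0.0005  0.071 ]
[248.52862927 268.72765516] [247.37598313 247.82473315]
```

View pics/c6.png

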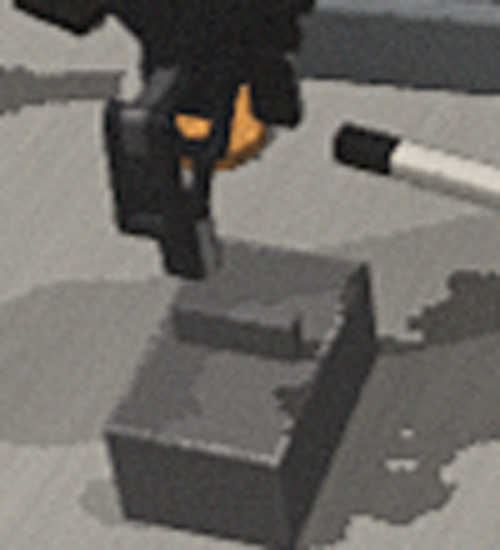

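The open gripper stands over the hood, with the rib centre at about side (248,272). Predicted was (248.5,269), so they agree within the side camera's usual offset. Descending and gripping.

Emit:
{"api": "move_arm", "payload": {
  "plan": [
    [[0.005,0,0.015,-0.003,0.0145,0,0.085],[0,0,0.02,0,0,0,0.085],[0,0,0.02,0,0,0,0.085],[0,0,0.014,0,0,0,0.085],[0,0,0,0,0,0,0.085],[0,0,0,0,0,0,0.085]]
  ]
}}

```text
time: 6.98
ee_pos: [0.5658, 0.166, 0.09]
ee_rot: [-3.141, -0.004, 0.084]
ft_force: [-0.0, 0.2, 1.3]
opening: 0.0849
grip_force: 0.0
```

Emit:
{"api": "move_arm", "payload": {
  "plan": [
    [[0,0,0,0,0,0,0.04],[0,0,0,0,0,0,0.025],[0,0,0,0,0,0,0.02],[0,0,0,0,0,0,0.015],[0,0,0,0,0,0,0.015]]
  ]
}}

```text
time: 7.4
ee_pos: [0.5662, 0.1666, 0.0907]
ee_rot: [-3.141, -0.005, 0.085]
ft_force: [0.1, 0.0, -0.3]
opening: 0.0253
grip_force: 0.0
```

Emit:
{"api": "move_arm", "payload": {
  "plan": [
    [[0,0,0,0,0,0,0],[0,0,0,0,0,0,0],[0,0,0,0,0,0,0],[0,0,0,0,0,0,0],[0,0,0,0,0,0,0]]
  ]
}}

```text
time: 7.82
ee_pos: [0.5662, 0.1668, 0.0906]
ee_rot: [-3.141, -0.005, 0.085]
ft_force: [-0.9, 0.0, 4.1]
opening: 0.0102
grip_force: 62.3
```

```bash
python3 - <<'E'
from h import *
state()
E
```

```text
{'time': 7.8167, 'ee_pos': [0.5662, 0.1668, 0.0906], 'ee_rot': [-3.1408, -0.0051, 0.085], 'ft_force': [-0.925, 0.0449, 4.0549], 'opening': 0.0102, 'grip_force': 62.2511, 'joint_pos': [-0.02, 0.4996, -0.4112, 1.8486, 0.2608, 0.8411, -2.0464]}
```

The pads hold only the upper 15 mm of the rib, so I'll regrip about 6 mm lower.

Emit:
{"api": "move_arm", "payload": {
  "plan": [
    [[0,0,0,0,0,0,0.03],[0,0,0,0,0,0,0.03],[0,0,0.003,0,0,0,0.03],[0,0,0.003,0,0.005,0,0.03],[0,0,0,0,0,0,0.03],[0,0,0,0,0,0,0],[0,0,0,0,0,0,0],[0,0,0,0,0,0,0],[0,0,0,0,0,0,0],[0,0,0,0,0,0,0]]
  ]
}}

```text
time: 8.65
ee_pos: [0.5657, 0.1664, 0.0838]
ee_rot: [-3.141, -0.009, 0.085]
ft_force: [-0.0, 0.1, -1.9]
opening: 0.0109
grip_force: 59.7
```

```bash
python3 - <<'E'
from h import *
state()
E
```

```text
{'time': 8.65, 'ee_pos': [0.5657, 0.1664, 0.0838], 'ee_rot': [-3.1412, -0.0088, 0.0848], 'ft_force': [-0.0468, 0.1165, -1.92], 'opening': 0.0109, 'grip_force': 59.7311, 'joint_pos': [-0.0232, 0.5065, -0.4072, 1.8554, 0.2679, 0.8244, -2.0523]}
```

Emit:
{"api": "move_arm", "payload": {
  "plan": [
    [[0,0,-0.01,0,0,0,0],[0,0,-0.02,0,0,0,0],[0,0,-0.03,0,0,0,0],[0,0,-0.03,0,0,0,0],[0,0,-0.03,0,0,0,0],[0,0,-0.02,0,0,0,0],[0,0,0,0,0,0,0],[0,0,0,0,0,0,0]]
  ]
}}

```text
time: 9.32
ee_pos: [0.5656, 0.1668, 0.2263]
ee_rot: [-3.141, -0.013, 0.085]
ft_force: [0.7, 0.4, -1.8]
opening: 0.0107
grip_force: 59.7
```

```bash
python3 - <<'E'
from h import *
state();togo([*BOX,.22],YB)
E
```

```text
{'time': 9.3167, 'ee_pos': [0.5656, 0.1668, 0.2263], 'ee_rot': [-3.1406, -0.0134, 0.0849], 'ft_force': [0.7335, 0.3998, -1.7742], 'opening': 0.0107, 'grip_force': 59.7448, 'joint_pos': [0.026, 0.3265, -0.4582, 1.7643, 0.1658, 1.075, -1.9744]}
turn [-0.0003 -0.0135 -0.1061] shift [-0.0438  0.3026  0.0063]
```

Emit:
{"api": "move_arm", "payload": {
  "plan": [
    [[0,0,0,0,-0.0135,-0.106,0],[-0.0044,0.03,0,0,0,0,0],[-0.0044,0.03,0,0,0,0,0],[-0.0044,0.03,0,0,0,0,0],[-0.0044,0.03,0,0,0,0,0],[-0.0044,0.03,0,0,0,0,0],[-0.0044,0.03,0,0,0,0,0],[-0.0044,0.03,0,0,0,0,0],[-0.0044,0.03,0,0,0,0,0],[-0.0044,0.03,0,0,0,0,0]]
  ]
}}

```text
time: 10.15
ee_pos: [0.5751, -0.1077, 0.2218]
ee_rot: [-3.14, 0.009, 0.191]
ft_force: [0.3, -0.6, -1.8]
opening: 0.0107
grip_force: 59.7
```

Emit:
{"api": "move_arm", "payload": {
  "plan": [
    [[-0.0044,0.03,0,0,0,0,0],[0,0,0,0,0,0,0],[0,0,0,0,0,0,0],[0,0,0,0,0,0,0]]
  ]
}}

```text
time: 10.48
ee_pos: [0.5771, -0.136, 0.2222]
ee_rot: [-3.139, 0.007, 0.19]
ft_force: [-0.3, 0.3, -1.2]
opening: 0.0111
grip_force: 59.7
```

```bash
python3 - <<'E'
from h import *
state();togo([*BOX,.22],YB)
E
```

```text
{'time': 10.4833, 'ee_pos': [0.5771, -0.136, 0.2222], 'ee_rot': [-3.1391, 0.0074, 0.1905], 'ft_force': [-0.2937, 0.3191, -1.2217], 'opening': 0.0111, 'grip_force': 59.7251, 'joint_pos': [0.4358, 0.332, -0.3292, 1.7501, 0.1192, 1.087, -1.3134]}
turn [-0.0025  0.0074 -0.0005] shift [0.0024 0.0031 0.0022]
```

Emit:
{"api": "move_arm", "payload": {
  "plan": [
    [[0.0024,0.0031,0.007,-0.0025,0.0074,0,0],[0,0,0.01,0,0,0,0],[0,0,0,0,0,0,0],[0,0,0,0,0,0,0],[0,0,0,0,0,0,0]]
  ]
}}

```text
time: 10.9
ee_pos: [0.581, -0.1384, 0.2066]
ee_rot: [3.14, -0.002, 0.192]
ft_force: [0.4, 0.1, -0.6]
opening: 0.0108
grip_force: 59.7
```

```bash
python3 - <<'E'
from h import *
state();togo([*BOX,.206],YB)
s=manip.sense();o=s["ee_pos"];R=Ro.from_euler("xyz",s["ee_rot"])*Ro.from_euler("x",np.pi)
f=5;x0,y0=235,110
im=crop("side",x0,y0,110,120,f)
def dot(p,c):
    q=(proj("side",p)+[.5-x0,.5-y0])*f;cv2.circle(im,tuple(int(v) for v in q),2,c,-1)
for sx in(-1,1):
    for sy in(-1,1):
        dot(o+R.apply([sx*.039,sy*.058,-.0838]),(0,0,255))
        dot(o+R.apply([sx*.039,sy*.058,-.0238]),(0,255,255))
        dot([*boxp(sx*.042,sy*.061),.06],(255,0,255))
        dot([*boxp(.017+sx*.079,sy*.075),.056],(0,255,0))
cv2.imwrite("pics/c7.png",im)
E
```

```text
{'time': 10.9, 'ee_pos': [0.581, -0.1384, 0.2066], 'ee_rot': [3.1398, -0.0022, 0.1921], 'ft_force': [0.377, 0.1436, -0.6159], 'opening': 0.0108, 'grip_force': 59.7259, 'joint_pos': [0.4347, 0.3503, -0.3261, 1.761, 0.1283, 1.0483, -1.3156]}
turn [ 0.0018 -0.0022  0.0011] shift [-0.001  -0.      0.0006]
```

View pics/c7.png

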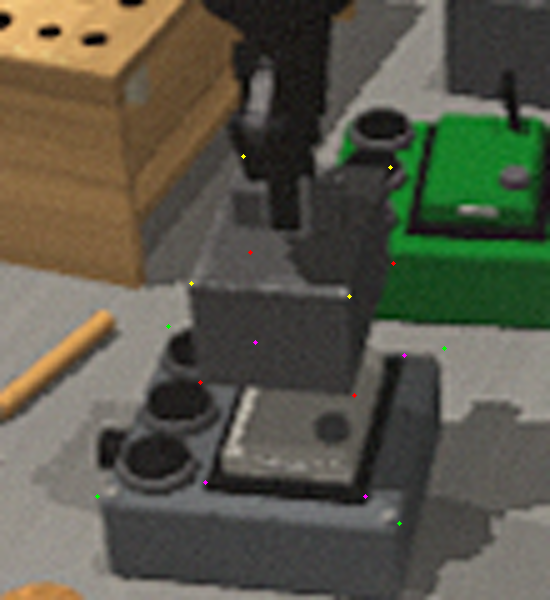

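The hood hangs level over the breaker, with its rim corners at (200,382) and (353,393) in the crop, close to prediction. The ledge's front corners at (204,490) and (368,500) sit about 1 px lower than predicted. I'll correct by about (−3,+1) mm and descend while watching the force.

Emit:
{"api": "move_arm", "payload": {
  "plan": [
    [[-0.0028,-0.0016,0,0.0018,-0.002,0.001,0],[0,0,0.012,0,0,0,0],[0,0,0.012,0,0,0,0],[0,0,0.012,0,0,0,0],[0,0,0,0,0,0,0],[0,0,0,0,0,0,0]]
  ]
}}

```text
time: 11.45
ee_pos: [0.5767, -0.138, 0.1689]
ee_rot: [-3.14, 0.003, 0.19]
ft_force: [-0.7, 0.3, -1.4]
opening: 0.0107
grip_force: 59.7
```

Emit:
{"api": "move_arm", "payload": {
  "plan": [
    [[0,0,0.004,0,0,0,0],[0,0,0.004,0,0,0,0],[0,0,0,0,0,0,0]]
  ]
}}

```text
time: 11.7
ee_pos: [0.578, -0.1382, 0.1625]
ee_rot: [3.141, -0.0, 0.19]
ft_force: [-0.3, 0.3, -1.0]
opening: 0.0105
grip_force: 59.7
```

```bash
python3 - <<'E'
from h import *
state();togo([.578,-.1374,.1438],YB);print(manip.sense()["moment"])
E
```

```text
{'time': 11.7, 'ee_pos': [0.578, -0.1382, 0.1625], 'ee_rot': [3.1414, -0.0003, 0.1898], 'ft_force': [-0.2987, 0.324, -0.9572], 'opening': 0.0105, 'grip_force': 59.7381, 'joint_pos': [0.4283, 0.3963, -0.3187, 1.8007, 0.1476, 0.9674, -1.3323]}
turn [ 0.0002 -0.0003 -0.0012] shift [ 0.0002 -0.0007  0.0187]
[-0.01156897 -0.00472103  0.02499477]
```

Emit:
{"api": "move_arm", "payload": {
  "plan": [
    [[0,-0.0005,0.002,0,0,0,0],[0,0,0.002,0,0,0,0],[0,0,0,0,0,0,0]]
  ]
}}

```text
time: 11.95
ee_pos: [0.578, -0.1376, 0.1588]
ee_rot: [3.141, -0.001, 0.19]
ft_force: [-0.6, 0.8, -0.8]
opening: 0.0105
grip_force: 59.7
```

Emit:
{"api": "move_arm", "payload": {
  "plan": [
    [[0,0,0.002,0,0,0,0],[0,0,0.002,0,0,0,0],[0,0,0,0,0,0,0]]
  ]
}}

```text
time: 12.2
ee_pos: [0.5778, -0.1377, 0.1546]
ee_rot: [3.141, -0.0, 0.19]
ft_force: [-0.2, 0.5, -1.0]
opening: 0.0106
grip_force: 59.7
```

No contact force with the rim around 71 mm, so the alignment is good. Continuing down onto the catches.

Emit:
{"api": "move_arm", "payload": {
  "plan": [
    [[0,0,0.002,0,0,0,0],[0,0,0.002,0,0,0,0],[0,0,0,0,0,0,0]]
  ]
}}

```text
time: 12.45
ee_pos: [0.5787, -0.1379, 0.1517]
ee_rot: [3.14, -0.002, 0.19]
ft_force: [-0.1, -0.2, 1.7]
opening: 0.0108
grip_force: 60.2
```

Emit:
{"api": "move_arm", "payload": {
  "plan": [
    [[0,0,0.002,0,0,0,0],[0,0,0.001,0,0,0,0],[0,0,0,0,0,0,0]]
  ]
}}

```text
time: 12.7
ee_pos: [0.5794, -0.138, 0.1498]
ee_rot: [3.14, -0.003, 0.19]
ft_force: [-1.3, -0.1, 5.7]
opening: 0.0108
grip_force: 60.9
```

Emit:
{"api": "move_arm", "payload": {
  "plan": [
    [[0,0,0.001,0,0,0,0],[0,0,0.001,0,0,0,0],[0,0,0,0,0,0,0]]
  ]
}}

```text
time: 12.95
ee_pos: [0.5799, -0.1379, 0.1487]
ee_rot: [3.139, -0.004, 0.19]
ft_force: [-1.1, -0.0, 9.2]
opening: 0.0105
grip_force: 61.2
```

Emit:
{"api": "move_arm", "payload": {
  "plan": [
    [[0,0,0.0015,0,0,0,0],[0,0,0.0015,0,0,0,0],[0,0,0,0,0,0,0]]
  ]
}}

```text
time: 13.2
ee_pos: [0.5789, -0.1377, 0.1435]
ee_rot: [3.14, -0.003, 0.19]
ft_force: [0.7, 0.2, 4.0]
opening: 0.0106
grip_force: 60.7
```

Emit:
{"api": "move_arm", "payload": {
  "plan": [
    [[0,0,0.0015,0,0,0,0],[0,0,0.0015,0,0,0,0],[0,0,0,0,0,0,0]]
  ]
}}

```text
time: 13.45
ee_pos: [0.5794, -0.1377, 0.1433]
ee_rot: [3.14, -0.003, 0.19]
ft_force: [-3.9, -0.3, 15.1]
opening: 0.0107
grip_force: 62.1
```

It snapped home: the TCP stopped at 0.143 as predicted while the force rises. I'll firm up the push and take a last look.

Emit:
{"api": "move_arm", "payload": {
  "plan": [
    [[0,0,0.001,0,0,0,0],[0,0,0.001,0,0,0,0],[0,0,0,0,0,0,0],[0,0,0,0,0,0,0],[0,0,0,0,0,0,0],[0,0,0,0,0,0,0]]
  ]
}}

```text
time: 13.95
ee_pos: [0.5795, -0.1377, 0.1432]
ee_rot: [3.14, -0.003, 0.19]
ft_force: [-7.7, 1.5, 22.1]
opening: 0.0105
grip_force: 63.1
```

```bash
python3 - <<'E'
from h import *
state();cv2.imwrite("pics/c8.png",crop("side",235,110,110,120,5))
E
```

```text
{'time': 13.95, 'ee_pos': [0.5795, -0.1377, 0.1432], 'ee_rot': [3.1395, -0.0025, 0.1897], 'ft_force': [-7.682, 1.4742, 22.0967], 'opening': 0.0105, 'grip_force': 63.1432, 'joint_pos': [0.4221, 0.4212, -0.3145, 1.8118, 0.1599, 0.93, -1.3433]}
```

View pics/c8.png

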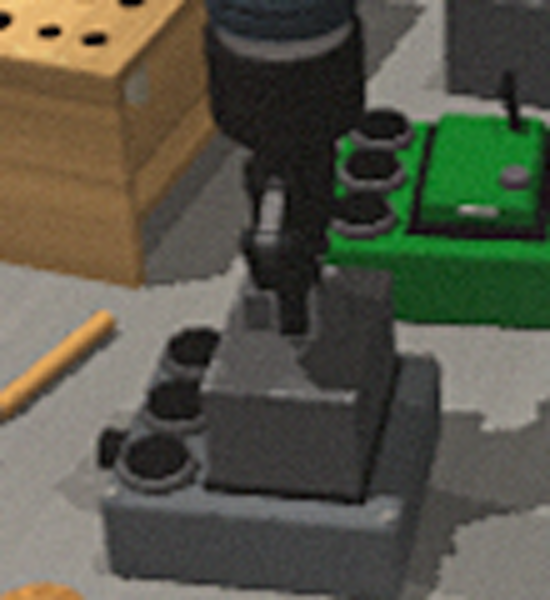

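The hood sits level on the ledge (front rim from (208,485) to (363,497) in the crop), with the gripper still on its rib and 22 N downward. Handing in.

```bash
python3 -c "
from station import manip
print(manip.close_job())"
```

```text
the job is handed in; nothing more can be done
None
```

I pressed the test button so the lever dropped, lifted the lever back up, and snapped the hood home on its ledge; the job is handed in at about 14 s with the gripper still holding the hood down at about 22 N.

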